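Clamp the elephant blank in the cam vise and hold the lever at full lift

TASK

Stand the soapstone elephant blank on its feet on the bed of the quick-action vise, midway along the jaws with its flat sides facing them, setting it down gently because soapstone chips, and let go of it. Then swing the vise's cam lever to its highest lift, where the lever stands square out from the side of the vise and the jaws grip the blank hardest, and finish while still holding it there with the gripper for the carver: the lever springs open if let go, and the jaws slacken again past the peak. Leave the rasp, the sanding block and the tin where they lie.

Things in the scene. Friction and masses are not known exactly. Their poses are not given: they have to be found in the camera images.
- blank_center (a point): Centre of the pink soapstone elephant blank, 42 mm above its feet: an outline sawn from a 36 mm slab, so its sides are flat. 92 mm long in x (head and trunk at +x), 36 mm thick in y, 84 mm high, 0.5 kg, standing. Body sides flat from x -40 to +24 mm, from 8 mm below to 32 mm above this point. The vise hides its lowest 26 mm, so grip the body 10 to 25 mm above this point.
- vise_seat (a point): Point on the flat bed of the small cast-iron vise bolted to the bench, midway between and along its open jaws, 25 mm above the bench. x runs along the jaws, y is the clamping line. Lever open, the gap is 46 mm (y -23 to +23 mm). Both jaws are 80 mm long in x and rise 26 mm above the bed; the sliding jaw is on the -y side, moving to +y.
- sliding_jaw (a joint): Travel of the sliding jaw, m, driven by the cam: 0 with the lever open, about 0.0127 at the cam's highest lift. The 36 mm blank is first gripped at about 0.010.
- cam_lever (a joint): Angle of the cam lever, rad: 0 at its open stop, growing anticlockwise from above. Highest lift is at 2.0; beyond it the jaw backs off again, up to a stop at 2.4. It points q - 2.0 rad from the vise's +x axis, so along +x at highest lift. A coil spring returns it to 0 if let go: about 1 N at the grip at the start, 3.5 N at highest lift.
- cam_pivot (a point): Axis of the cam lever (vertical), on the vise 67 mm to the -y side of the seat, 50 mm above the bench, at the height of the flat lever bar (8 mm thick). Its axes are the vise's.
- lever_grip (a point): Middle of the upright round wooden grip at the lever's end, 105 mm from the pivot, 78 mm above the bench: 22 mm in diameter, standing from 55 to 101 mm above the bench. It turns with the lever; this frame's x runs outward along the lever.
- rasp: Steel rasp with an ash handle, 330 mm long along its x (handle at -x), lying on the bench, up to 25 mm high; origin at the middle of its length at bench height. To be left alone.
- sanding_block: Grey slate sanding block, 110 x 62 x 30 mm, lying on the bench; origin at the centre of its underside. To be left alone.
- tin: Small round enamel tin, 72 mm in diameter, 66 mm high, standing on the bench; origin at the centre of its underside. To be left alone.
- jaw_pad (a joint): Give, m, of the 8 mm rubber facing of the set jaw (+y side), 0 when free, at most 0.006, about 6 N per mm; near 0.0027 when fully clamped. Behind this jaw, out to 130 mm from the seat and not over 65 mm above the bench, are a nut post and the screw with a brass-knobbed bar, already set for this slab; they do not turn.
There are look-alikes about, which are no part of the job. Leave any blue or yellow look-alike of the part that bears blank_center alone.

How it is judged:
By the outcome, as a careful person would: the job done as asked, in the order asked, and still so for the second after the job is handed in, while the arm keeps its last pose, push and grip.
It also fails if it takes over 64 s, if anything falls off the work surface, if the arm or the gripper's body presses on something with over 40 N, if the wrist force passes 120 N, or if a joint passes its speed limit or range.

ROBOT

A 7-joint arm with a two-finger parallel gripper is mounted at the origin on the work surface. World frame = base frame: x ahead of the robot, y to its left, z up, the work surface at z = 0. Lengths are in m, angles in rad, forces in N, time in s.
With the tool pointing down it reaches from about 0.425 to 0.925 m from the base axis. Payload 6.8 kg.
Tool frame: the origin (TCP) lies at the very end of the fingers, on their centre line; the grasp point (between the pads) lies 19 mm behind it; z points along the fingers, y is the line along which they close (so a half turn about z gives the same grasp; the last joint's range is limited). The gripper opens to 85 mm and grips with 20 to 120 N. Pads are 22 mm wide; open, the fingers measure 114 mm over their backs; the gripper's body (76 mm by 85 mm) begins 54 mm behind the grasp point. The pads swing forward as they close: fully open they stand 13 mm farther back than shut.
Start: joints at [1.135, 0.477, 0.022, 1.555, -0.011, 1.109, -0.083], TCP at [0.217, -0.639, 0.231] pointing down, gripper open.
Joint ranges: [-2.96, 2.96], [-0.34, 2.1], [-1.41, 1.46], [0.24, 2.44], [-1.37, 4.51], [0.17, 1.92], [-2.96, 2.96]. Speed limits (rad/s): [2.39, 2.39, 3.14, 3.14, 3.14, 3.14, 3.14].

INTERFACE

Orientations are given as a unit quaternion [w, x, y, z].
In Python, from station import get_obs, read_camera, hand_in gives the robot as it stands.
- The arm moves only by the tool arm_command, never from a script. Its argument "commands" is one flat list of numbers, 7 for each row, row after row: the shift along the tool's x, y, z in m, then the turn, a rotation vector about the tool's x, y, z in degrees, then the opening, from 0 (shut) to 1 (fully open). In form: [tx, ty, tz, rx, ry, rz, fingers, tx, ty, tz, rx, ry, rz, fingers, ...]. A call has 1 to 8 rows; each row is the pose to reach, as a shift and turn from the pose commanded when the call began, along the tool's axes at that moment; what a row does not reach only later rows make up. A row lasts 1/10 s, in which the tool goes at most 50 mm and 8.59 degrees, less where a joint would pass 70% of its speed; a pose out of reach is approached as far as the arm can. A call with a gripper value outside its range is refused whole. The fingers move at their own pace and stop on an object; "force" is the grip in N (left out, the last holds). Time passes only in rows, so rows that repeat a pose let the fingers close. It gives the time, the measured TCP pose, the force, the opening and the grip force at its end, in the units of the state.
- get_obs(): the state, without advancing time (a new reading comes with each control period).
- read_camera(name): name is "scene" or "side" or "wrist"; returns a dict with "img" (480x640x3 uint8, red, green, blue), "camera_matrix" (3x3 intrinsics, pixels), "pose" (4x4, takes a point from camera to world coordinates). Camera axes: x right, y down, z forward; pixel columns grow to the right and rows downward; lengths in m; the calibration is good to about 2 mm. A picture is of the moment at which its call begins. There is no depth.
- hand_in(): hands the job in; it is judged then, once.
The state is a dict: "t": time; "q": joint angles; "joint_vel": joint speeds; "joint_torque": joint torques, N m; "eef_pos": TCP position; "tool_rot": TCP orientation; "contact_force": force on the tool from outside, world axes, zero at the start; "torque": the same for the moment, N m; "gripper_width": opening from 0.0 (shut) to 1.0 (fully open); "grasp_force": force on a finger pad.
Only numpy, scipy, OpenCV 4.12 (cv2) and the standard library are available. Lean on these libraries where they do the work, as an engineer would, in place of code of your own. Each camera call takes 0.05 s, during which the arm holds its last target. There are 200 camera calls.

## Working session

There is one attempt and no reset: what is moved stays moved. The work goes in short steps, Python scripts to look and compute and a tool call to move; the robot and the scene stay as the last step left them, time stands still between calls to the robot, and variables do not carry over. Pictures are saved under pics/ and viewed, at most 10 in all, crops included, and the job is handed in when it is done.

Besides the shell and the picture viewer there is one more tool, called after ">>>" by a JSON object that holds its "name" and its "arguments", one argument or row to a line. arm_command: Moves the arm, as the interface text tells. Its arguments: {"type":"object","properties":{"commands":{"type":"array","items":{"type":"number"}},"force":{"type":"number"}},"required":["commands"]}

```bash
mkdir -p pics; ls
cat > h.py <<'E'
import numpy as np, cv2
from station import get_obs, read_camera, hand_in
def snap(n,f):
    c=read_camera(n); cv2.imwrite('pics/'+f,c['img'][:,:,::-1]); 
    np.savez('pics/'+f+'.npz',img=c['img'],K=c['camera_matrix'],T=c['pose']); return c
def load(f): 
    d=np.load('pics/'+f+'.npz'); return dict(img=d['img'],camera_matrix=d['K'],pose=d['T'])
def ray(c,u,v):
    d=np.linalg.inv(c['camera_matrix'])@[u,v,1.]; return c['pose'][:3,3],c['pose'][:3,:3]@d
def onz(c,u,v,z):
    o,d=ray(c,u,v); return o+d*(z-o[2])/d[2]
def two(c1,p1,c2,p2):
    o1,d1=ray(c1,*p1);o2,d2=ray(c2,*p2)
    s=np.linalg.lstsq(np.c_[d1,-d2],o2-o1,rcond=None)[0]; a=o1+s[0]*d1;b=o2+s[1]*d2
    return (a+b)/2,np.linalg.norm(a-b)
def proj(c,p):
    T=np.linalg.inv(c['pose']); q=c['camera_matrix']@(T[:3,:3]@np.array(p)+T[:3,3]); return q[:2]/q[2]
E
python3 - <<'E'
from h import *
for n in('scene','side'):
    c=snap(n,n+'1.png'); print(c['pose'].round(3).tolist(),c['camera_matrix'][0,0])
print(get_obs())
E
```

```text
pics
[[0.461, 0.588, -0.665, 1.298], [0.887, -0.299, 0.351, -0.428], [0.007, -0.752, -0.659, 0.808], [0.0, 0.0, 0.0, 1.0]] 469.5404572072129
[[0.963, -0.169, 0.21, 0.365], [-0.27, -0.643, 0.717, -0.768], [0.014, -0.747, -0.665, 0.746], [0.0, 0.0, 0.0, 1.0]] 521.6663194164205
{'t': 0.1, 'q': array([ 1.13490645,  0.4777181 ,  0.02231817,  1.55634783, -0.01151316,
        1.10928283, -0.08309608]), 'joint_vel': array([-5.70179539e-06, -1.70177710e-03,  7.63589139e-04, -2.37806333e-03,
        3.08516181e-03,  6.39967275e-04,  1.45105469e-03]), 'joint_torque': array([ 5.58765430e-03, -5.97755921e+01,  1.61444351e+00, -2.81948680e+01,
        1.28547373e-02,  5.06603887e-03,  2.89676102e-06]), 'eef_pos': array([ 0.21715524, -0.63855762,  0.23042402]), 'tool_rot': array([-7.94252538e-04,  9.86595682e-01,  1.63181794e-01, -1.79628040e-04]), 'contact_force': array([ 0.54512853, -0.38520254,  0.07298569]), 'torque': array([-0.0306851 , -0.00701111, -0.03031278]), 'grasp_force': 0.0, 'gripper_width': 1.0001925857816263}
```

View pics/scene1.png

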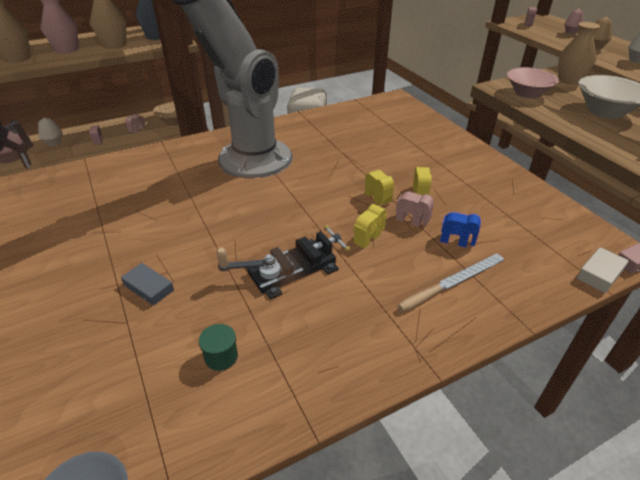

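View pics/side1.png

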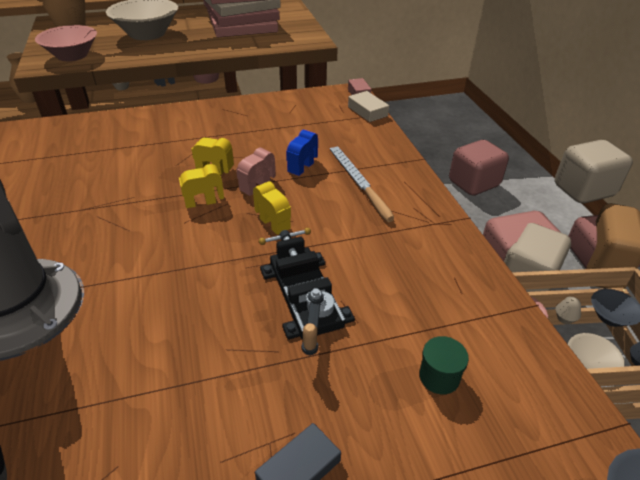

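The pink blank is at scene (414,208) and side (257,172). Look-alikes: yellow at scene (379,187), (422,180) and (369,225), and blue at (461,228). The pink pieces on the shelves and floor are off the bench. The vise is at scene (292,266) and side (305,285), with its lever grip at scene (222,258) and side (310,337). I choose the pink one and check it in a close crop.

Run:
```python
from h import *
s=load('scene1.png');d=load('side1.png')
a=cv2.resize(s['img'][150:310,200:500],None,fx=2.6,fy=2.6,interpolation=3)[:, :,::-1]
b=cv2.resize(d['img'][125:365,170:370],None,fx=2.5,fy=2.5,interpolation=3)[:,:,::-1]
cv2.imwrite('pics/ca.png',a);cv2.imwrite('pics/cb.png',b)
for n,c,(x0,y0,x1,y1) in(('s',s,(390,180,440,235)),('d',d,(230,140,285,205))):
    hsv=cv2.cvtColor(c['img'],cv2.COLOR_RGB2HSV)[y0:y1,x0:x1]; im=c['img'][y0:y1,x0:x1].astype(int)
    m=((im[...,2]>0.8*im[...,1])&(im[...,0]>1.15*im[...,1])&(im[...,2]>60)).astype(np.uint8)
    k,l,st,ce=cv2.connectedComponentsWithStats(m); i=1+st[1:,4].argmax(); print(n,st[i]+[x0,y0,0,0,0],ce[i]+[x0,y0])
    globals()['p'+n]=ce[i]+[x0,y0]
print(two(s,ps,d,pd))
print('pivot',two(s,(269,266),d,(316,296)),'grip',two(s,(222,258),d,(310,337)))
print(onz(s,*ps,.042),onz(d,*pd,.042))
```

```text
s [396 191  38  36 966] [414.44720497 207.16045549]
d [237 148  34  27 411] [252.09002433 160.13138686]
(array([0.50373739, 0.27436274, 0.05258126]), np.float64(0.024150359740734595))
pivot (array([ 0.53816797, -0.16688369,  0.04601806]), np.float64(0.011777685628212714)) grip (array([ 0.4978717 , -0.26683176,  0.07424491]), np.float64(0.0010047138484037485))
[0.50599018 0.26869755 0.042     ] [0.50434839 0.3117911  0.042     ]
```

View pics/ca.png

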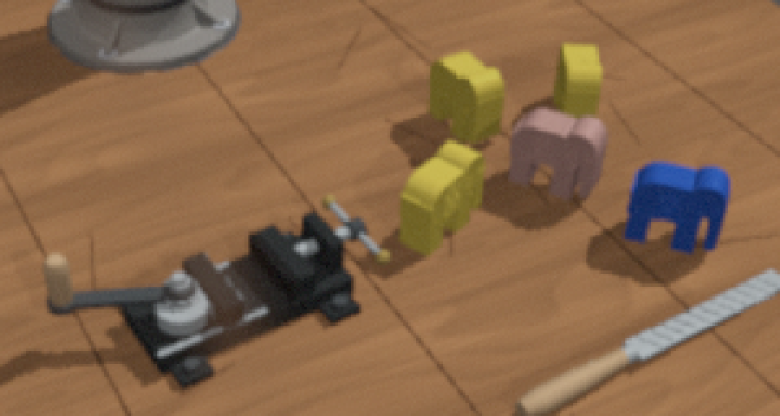

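View pics/cb.png

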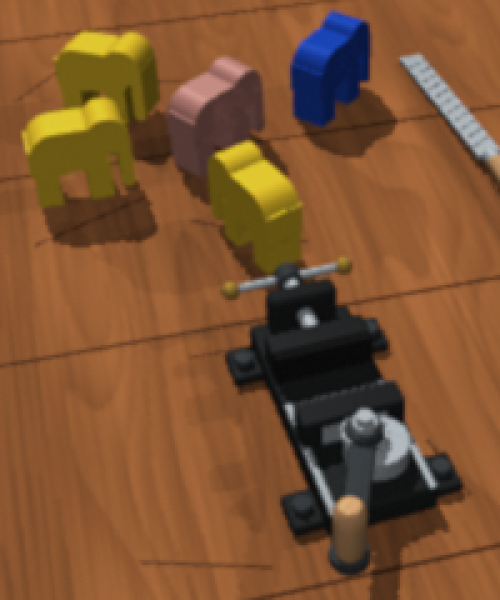

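The crops confirm it: the pink blank is at crop (557,150), with its head to the right. Yellow ones stand at crop (578,80) and (440,195). The vise lever is open at (60,285), so the vise x axis is nearly along world +x. Next I go above the blank for a close look.

```bash
cat >> h.py <<'E'
from scipy.spatial.transform import Rotation as R
def rot(): 
    w,x,y,z=get_obs()['tool_rot']; return R.from_quat([x,y,z,w])
def mv(x,y,z,yaw=None,ref=None):
    "row (mm-rounded) from present pose to TCP target; yaw deg of tool x"
    o=get_obs(); r=rot(); p=o['eef_pos']
    t=r.inv().apply(np.array([x,y,z])-p)
    if yaw is None: m=r.as_matrix(); yaw=np.degrees(np.arctan2(m[1,0],m[0,0]))
    g=R.from_euler('z',yaw,degrees=True)*R.from_euler('x',180,degrees=True)
    return np.r_[t.round(4),(r.inv()*g).as_rotvec(degrees=True).round(1)].tolist()
E
python3 -c "
from h import *
print(mv(.5,-.3,.38)); print(mv(.44,.25,.38,40))"
```

```text
[0.3768, -0.2297, -0.1492, -0.1, 0.0, -0.0]
[0.4971, -0.7697, -0.1484, -0.1, -0.0, -21.2]
```

>>> {"name": "arm_command", "arguments": {
  "commands": [0.377, -0.23, -0.15, 0, 0, 0, 1, 0.377, -0.23, -0.15, 0, 0, 0, 1, 0.377, -0.23, -0.15, 0, 0, 0, 1, 0.377, -0.23, -0.15, 0, 0, 0, 1, 0.377, -0.23, -0.15, 0, 0, 0, 1, 0.377, -0.23, -0.15, 0, 0, 0, 1, 0.377, -0.23, -0.15, 0, 0, 0, 1, 0.377, -0.23, -0.15, 0, 0, 0, 1]
}}

```text
t: 0.9
eef_pos: [0.4606, -0.3464, 0.3604]
tool_rot: [-0.0, 0.987, 0.163, -0.0]
contact_force: [0.3, -0.7, 0.5]
gripper_width: 1.0
grasp_force: 0.0
```

```bash
python3 -c "
from h import *
print(get_obs()['q'].round(2),mv(.44,.25,.38,40)); snap('wrist','w0.png')"
```

```text
[ 0.65  0.23 -0.14  1.62  0.03  1.3  -0.74] [0.1725, -0.5713, -0.0196, -0.0, 0.0, -21.2]
```

>>> {"name": "arm_command", "arguments": {
  "commands": [0.173, -0.571, -0.02, 0, 0, -21, 1, 0.173, -0.571, -0.02, 0, 0, -21, 1, 0.173, -0.571, -0.02, 0, 0, -21, 1, 0.173, -0.571, -0.02, 0, 0, -21, 1, 0.173, -0.571, -0.02, 0, 0, -21, 1, 0.173, -0.571, -0.02, 0, 0, -21, 1, 0.173, -0.571, -0.02, 0, 0, -21, 1, 0.173, -0.571, -0.02, 0, 0, -21, 1]
}}

```text
t: 1.75
eef_pos: [0.4458, 0.0529, 0.3733]
tool_rot: [0.0, 0.94, 0.34, -0.0]
contact_force: [1.0, -0.6, -0.4]
gripper_width: 1.002
grasp_force: 0.0
```

```bash
python3 -c "
from h import *
print(get_obs()['q'].round(2),mv(.44,.25,.38,40))"
```

```text
[ 0.27  0.01 -0.53  1.84  0.01  1.3  -1.13] [0.1216, -0.1552, -0.0068, 0.0, 0.0, -0.2]
```

>>> {"name": "arm_command", "arguments": {
  "commands": [0.122, -0.155, -0.007, 0, 0, 0, 1, 0.122, -0.155, -0.007, 0, 0, 0, 1, 0.122, -0.155, -0.007, 0, 0, 0, 1, 0.122, -0.155, -0.007, 0, 0, 0, 1, 0.122, -0.155, -0.007, 0, 0, 0, 1, 0.122, -0.155, -0.007, 0, 0, 0, 1]
}}

```text
t: 2.35
eef_pos: [0.4406, 0.2493, 0.3798]
tool_rot: [-0.0, 0.94, 0.342, -0.001]
contact_force: [-0.5, -0.1, -0.8]
gripper_width: 0.998
grasp_force: 0.0
```

```bash
python3 -c "
from h import *
c=snap('wrist','w1.png');print(c['pose'].round(3).tolist(),c['camera_matrix'][0,0],proj(c,(.504,.28,.08)))"
```

```text
[[0.641, -0.727, -0.245, 0.503], [-0.767, -0.607, -0.206, 0.302], [0.001, 0.32, -0.947, 0.522], [0.0, 0.0, 0.0, 1.0]] 395.33858890092 [342.02469984 120.00186682]
```

View pics/w1.png

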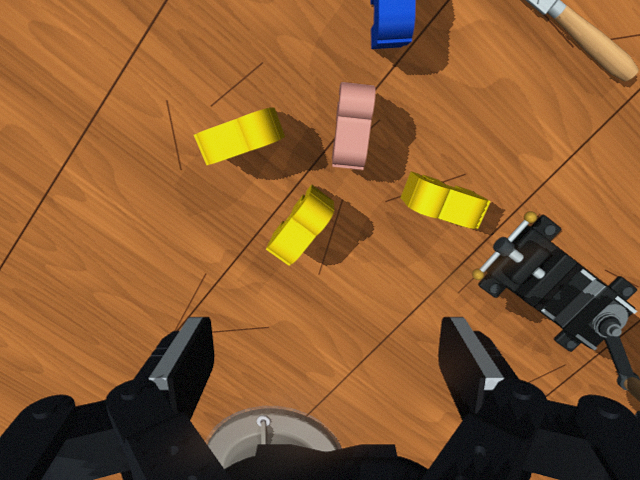

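Wrist view: the pink blank is seen from above, from about (355,84) at the head to (351,168) at the rump. The yellow ones are clear of it on either side, at (238,136), (300,225) and (446,201). The vise is at (560,280), with knobs at (531,217) and (479,274).

Run:
```python
from h import *
c=load('w1.png'); im=c['img'].astype(int)
m=((im[...,2]>0.8*im[...,1])&(im[...,0]>1.15*im[...,1])&(im[...,0]>120)).astype(np.uint8); m[:, :300]=0;m[:,420:]=0;m[:70]=0;m[200:]=0
k=cv2.connectedComponentsWithStats(m); i=1+k[2][1:,4].argmax(); print(k[2][i])
pt=np.argwhere(k[1]==i)[:,::-1]
P=np.array([onz(c,u,v,.08)[:2] for u,v in pt]).astype(np.float32)
print(cv2.minAreaRect(P*1000))
print('knobs',onz(c,531,217,.05),onz(c,479,274,.05),'pivot',onz(c,611,323,.062))
v=c['img'][180:400,440:640]; cv2.imwrite('pics/wv.png',cv2.resize(v,None,fx=2.7,fy=2.7,interpolation=3)[:,:,::-1])
print(mv(.5,.28,.2,50))
```

```text
[ 332   82   43   84 2746]
((508.05560302734375, 267.44854736328125), (83.21887969970703, 37.942108154296875), 34.07521057128906)
knobs [0.56679631 0.02459865 0.05      ] [0.47294638 0.01758896 0.05      ] pivot [ 0.53717984 -0.16096516  0.062     ]
[0.066, 0.013, 0.1797, -0.0, 0.1, -10.2]
```

View pics/wv.png

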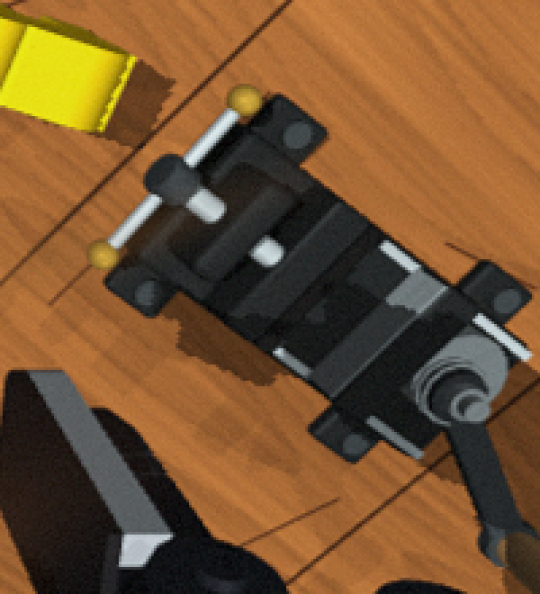

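Crop: the vise is seen from above, jaw gap around (330,310), cam pivot at (470,405), bar knobs at (244,100) and (103,255). From the measurements, the blank is at about (0.509,0.268) with yaw 34°, and the vise yaw is about 4.5° with its seat near (0.532,-0.098). I go down to the blank.

```bash
python3 -c "
from h import *
print(mv(.509,.268,.15,34.5),mv(.509,.268,.037,34.5))"
```

```text
[0.0653, 0.028, 0.2297, 0.0, 0.1, 5.3] [0.0655, 0.028, 0.3427, 0.0, 0.1, 5.3]
```

>>> {"name": "arm_command", "arguments": {
  "commands": [0.065, 0.028, 0.1, 0, 0, 5.3, 0.85, 0.065, 0.028, 0.23, 0, 0, 5.3, 0.85, 0.065, 0.028, 0.23, 0, 0, 5.3, 0.85, 0.065, 0.028, 0.23, 0, 0, 5.3, 0.85, 0.065, 0.028, 0.23, 0, 0, 5.3, 0.85, 0.065, 0.028, 0.23, 0, 0, 5.3, 0.85, 0.065, 0.028, 0.23, 0, 0, 5.3, 0.85, 0.065, 0.028, 0.23, 0, 0, 5.3, 0.85]
}}

```text
t: 3.2
eef_pos: [0.5101, 0.2688, 0.153]
tool_rot: [-0.0, 0.955, 0.296, 0.002]
contact_force: [0.6, -0.0, -0.0]
gripper_width: 0.847
grasp_force: 0.0
```

```bash
python3 -c "
from h import *
c=snap('wrist','w2.png'); im=c['img'].astype(int)
m=((im[...,2]>0.8*im[...,1])&(im[...,0]>1.15*im[...,1])&(im[...,0]>120)).astype(np.uint8)
k=cv2.connectedComponentsWithStats(m); i=1+k[2][1:,4].argmax(); print(k[2][i])
P=np.array([onz(c,u,v,.08)[:2] for v,u in np.argwhere(k[1]==i)]).astype(np.float32)
print(cv2.minAreaRect(P*1000)); r=rot(); o=get_obs()['eef_pos']
L=r.inv().apply(np.c_[P,np.full(len(P),.08)]-o); print(L.min(0),L.max(0)); print(mv(.509,.268,.037,34.5), c['pose'][:3,3], o)"
```

```text
[ 294  181   65  137 8448]
((511.22955322265625, 269.6797790527344), (83.83580017089844, 36.56439208984375), 34.29902267456055)
[-0.04102723 -0.01830566  0.07300031] [0.04286151 0.01826905 0.0733855 ]
[-0.002, 0.0, 0.1162, 0.1, -0.2, -0.1] [0.57630452 0.31472186 0.29566302] [0.51019514 0.26899745 0.15318801]
```

View pics/w2.png

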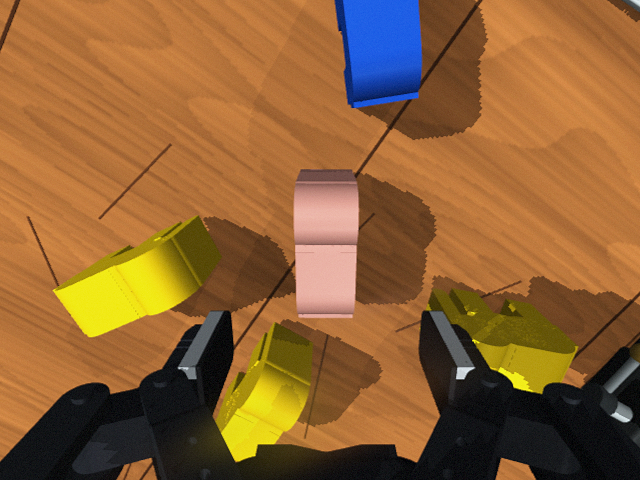

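The close view shows the pink blank centred between the fingers at (326,245), square to them, with the neighbours clear. I go down and grip it.

>>> {"name": "arm_command", "arguments": {
  "commands": [0, 0, 0.04, 0, 0, 0, 0.85, 0, 0, 0.08, 0, 0, 0, 0.85, 0, 0, 0.1, 0, 0, 0, 0.85, 0, 0, 0.114, 0, 0, 0, 0.85, 0, 0, 0.114, 0, 0, 0, 0.85, 0, 0, 0.114, 0, 0, 0, 0.3, 0, 0, 0.114, 0, 0, 0, 0.3, 0, 0, 0.114, 0, 0, 0, 0.3],
  "force": 45
}}

```text
t: 4.05
eef_pos: [0.5101, 0.2691, 0.0381]
tool_rot: [-0.0, 0.955, 0.296, 0.001]
contact_force: [-0.3, -0.5, 4.6]
gripper_width: 0.415
grasp_force: 45.3
```

>>> {"name": "arm_command", "arguments": {
  "commands": [0, 0, 0, 0, 0, 0, 0.3, 0, 0, 0, 0, 0, 0, 0.3, 0, 0, 0, 0, 0, 0, 0.3, 0, 0, 0, 0, 0, 0, 0.3, 0, 0, 0, 0, 0, 0, 0.3]
}}

```text
t: 4.55
eef_pos: [0.5102, 0.2691, 0.0381]
tool_rot: [-0.0, 0.955, 0.296, 0.001]
contact_force: [-0.5, -1.3, 8.9]
gripper_width: 0.414
grasp_force: 45.6
```

>>> {"name": "arm_command", "arguments": {
  "commands": [0, 0, -0.02, 0, 0, 0, 0.3, 0, 0, -0.05, 0, 0, 0, 0.3, 0, 0, -0.09, 0, 0, 0, 0.3, 0, 0, -0.13, 0, 0, 0, 0.3, 0, 0, -0.16, 0, 0, 0, 0.3, 0, 0, -0.16, 0, 0, 0, 0.3]
}}

```text
t: 5.15
eef_pos: [0.5108, 0.2701, 0.2006]
tool_rot: [-0.001, 0.955, 0.296, 0.004]
contact_force: [0.3, 0.7, -5.4]
gripper_width: 0.418
grasp_force: 47.1
```

```bash
python3 -c "
from h import *
print(mv(.53,-.03,.2,4.5)); print(get_obs()['contact_force'])"
```

```text
[-0.154, 0.2583, -0.0003, -0.1, -0.4, 30.0]
[ 0.31312184  0.69999963 -5.42250076]
```

```bash
python3 -c "
from h import *
print(mv(.44,-.1,.22,4.5))"
```

```text
[-0.2677, 0.2651, -0.0212, -0.1, -0.4, 30.0]
```

>>> {"name": "arm_command", "arguments": {
  "commands": [-0.04, 0.04, -0.021, 0, 0, 7, 0.3, -0.08, 0.08, -0.021, 0, 0, 14, 0.3, -0.12, 0.12, -0.021, 0, 0, 20, 0.3, -0.16, 0.16, -0.021, 0, 0, 25, 0.3, -0.2, 0.2, -0.021, 0, 0, 30, 0.3, -0.24, 0.24, -0.021, 0, 0, 30, 0.3, -0.268, 0.265, -0.021, 0, -0.4, 30, 0.3, -0.268, 0.265, -0.021, 0, -0.4, 30, 0.3]
}}

```text
t: 5.95
eef_pos: [0.4351, -0.1057, 0.2154]
tool_rot: [0.001, 0.999, 0.037, -0.005]
contact_force: [0.4, -0.2, -5.3]
gripper_width: 0.416
grasp_force: 48.1
```

>>> {"name": "arm_command", "arguments": {
  "commands": [0, 0, 0, 0, 0, 0, 0.3, 0, 0, 0, 0, 0, 0, 0.3, 0, 0, 0, 0, 0, 0, 0.3]
}}

```text
t: 6.25
eef_pos: [0.4376, -0.1004, 0.2165]
tool_rot: [0.001, 0.999, 0.04, -0.004]
contact_force: [0.3, 0.9, -5.0]
gripper_width: 0.413
grasp_force: 48.1
```

```bash
python3 -c "
from h import *
c=snap('wrist','w3.png'); print(c['pose'][:3,3],get_obs()['eef_pos'],rot().as_matrix()[:,0]);print(proj(c,(.532,-.098,.025)),proj(c,(.537,-.165,.06)))"
```

```text
[ 0.51947959 -0.09379026  0.3582128 ] [ 0.43787917 -0.10018319  0.21667501] [ 0.99672846  0.08045924 -0.00766045]
[331.5107372   88.17094472] [427.74888787  86.67588544]
```

View pics/w3.png

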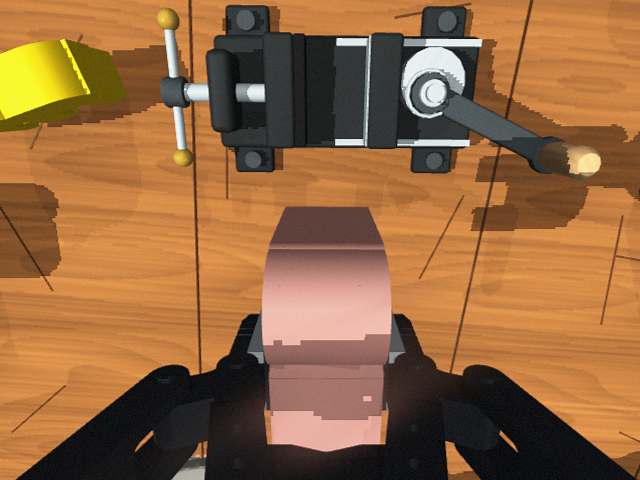

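Wrist view with the blank held at (325,330): the vise is at rows 35–148, with the set jaw at columns 264–305, the sliding jaw at 368–403, the pivot at (433,92) and the lever grip at (588,162). I measure the jaw edges numerically.

Run:
```python
from h import *
c=load('w3.png'); g=cv2.cvtColor(c['img'],cv2.COLOR_RGB2GRAY)
for r in(45,60,90,120,135,143): print(r,g[r-1:r+2,258:412].mean(0).astype(int)[::2].tolist())
print('col285',g[25:45,280:290].mean(1).astype(int).tolist(),g[138:158,280:290].mean(1).astype(int).tolist())
print('col385',g[25:45,380:390].mean(1).astype(int).tolist(),g[138:158,380:390].mean(1).astype(int).tolist())
```

```text
45 [56, 57, 42, 50, 56, 57, 58, 58, 58, 55, 53, 58, 57, 57, 56, 56, 45, 26, 32, 30, 35, 30, 35, 18, 28, 31, 33, 31, 31, 29, 32, 33, 31, 29, 32, 33, 32, 30, 33, 114, 165, 164, 165, 168, 165, 167, 166, 167, 166, 168, 170, 168, 167, 169, 159, 125, 178, 50, 59, 55, 57, 55, 57, 56, 55, 55, 56, 54, 53, 53, 54, 46, 29, 123, 131, 131, 131]
60 [34, 33, 30, 46, 55, 58, 59, 59, 56, 58, 58, 58, 56, 58, 57, 57, 48, 29, 27, 34, 33, 33, 33, 19, 20, 35, 32, 30, 29, 33, 33, 34, 33, 33, 33, 30, 31, 30, 54, 53, 55, 53, 53, 57, 54, 54, 53, 53, 54, 51, 54, 55, 55, 49, 118, 184, 126, 55, 57, 56, 56, 56, 53, 56, 56, 54, 54, 52, 54, 54, 55, 41, 29, 28, 40, 124, 227]
90 [236, 237, 237, 173, 45, 55, 55, 57, 58, 56, 58, 55, 56, 57, 55, 57, 53, 35, 28, 34, 37, 32, 31, 19, 15, 35, 34, 33, 31, 29, 31, 32, 31, 31, 30, 32, 29, 32, 48, 52, 54, 51, 55, 55, 52, 52, 52, 50, 53, 53, 55, 51, 56, 77, 131, 186, 46, 56, 56, 55, 55, 54, 54, 55, 53, 53, 51, 52, 52, 51, 42, 28, 141, 155, 220, 240, 127]
120 [28, 29, 28, 27, 40, 53, 55, 56, 54, 53, 53, 51, 53, 53, 53, 53, 52, 40, 16, 35, 30, 32, 33, 27, 12, 35, 28, 32, 32, 33, 3
[... 509 characters left out ...]
2, 51, 51, 51, 43, 48, 53, 55, 56, 54, 53, 52, 53, 53, 52, 52, 49, 43, 22, 35, 32, 33, 31, 30, 13, 37, 34, 34, 33, 33, 34, 34, 54, 54, 52, 55, 52, 53, 43, 239, 233, 235, 233, 235, 234, 234, 234, 235, 236, 234, 235, 234, 224, 133, 185, 40, 55, 52, 52, 50, 52, 52, 52, 56, 53, 53, 52, 52, 48, 21, 166, 168, 167, 167, 168, 166, 166]
col285 [131, 136, 145, 144, 143, 144, 152, 64, 34, 45, 54, 57, 57, 55, 56, 57, 58, 57, 54, 56] [52, 54, 54, 52, 51, 54, 54, 50, 44, 31, 77, 112, 117, 117, 115, 112, 110, 110, 108, 110]
col385 [148, 150, 151, 153, 155, 154, 153, 106, 46, 41, 48, 55, 57, 56, 56, 56, 55, 56, 55, 55] [52, 56, 54, 51, 54, 53, 52, 52, 48, 40, 15, 132, 140, 138, 136, 133, 128, 125, 129, 132]
```

Run:
```python
from h import *
c=load('w3.png'); z=.051
P={k:onz(c,*v,z) for k,v in dict(pad_t=(303.5,45),pad_b=(305.5,143),sl_t=(371.5,45),sl_b=(367.5,143),bk_t=(262.5,45),bk_b=(267.5,143),sb_t=(401,45),sb_b=(396,143),se_t=(285,33),se_b=(285,147.5),le_t=(385,33),le_b=(385,148.5)).items()}
for a in('pad','sl','bk','sb','se','le'):
    d=P[a+'_t']-P[a+'_b']; print(a,P[a+'_t'][:2].round(4),P[a+'_b'][:2].round(4),'yaw',np.degrees(np.arctan2(d[1],d[0])).round(2),'len',np.linalg.norm(d).round(4))
gap=(P['pad_t']+P['pad_b']+P['sl_t']+P['sl_b'])/4; mid=(P['se_t']+P['se_b']+P['le_t']+P['le_b'])/4
print(gap,mid,np.linalg.norm((P['pad_t']+P['pad_b']-P['sl_t']-P['sl_b'])/2))
print('pivot',onz(c,434,92,.065),'grip',onz(c,590,162,.101))
r=rot();o=get_obs()['eef_pos']
# blank extent: rump/head top edges in tool frame at z 42 above centre
for v in (207,250,443): print(v,r.inv().apply(onz(c,325,v,o[2]+.042)-o)[0])
```

```text
pad [ 0.5577 -0.0757] [ 0.4908 -0.0813] yaw 4.75 len 0.0671
sl [ 0.5614 -0.1233] [ 0.4945 -0.1281] yaw 4.08 len 0.0671
bk [ 0.5554 -0.047 ] [ 0.4886 -0.0526] yaw 4.76 len 0.0671
sb [ 0.5631 -0.144 ] [ 0.4962 -0.1496] yaw 4.83 len 0.0671
se [ 0.5642 -0.0624] [ 0.4863 -0.0659] yaw 2.59 len 0.078
le [ 0.5697 -0.1318] [ 0.4915 -0.1418] yaw 7.3 len 0.0788
[ 0.52612029 -0.10209211  0.051     ] [ 0.52792032 -0.10049826  0.051     ] 0.047359967365323385
pivot [ 0.53363226 -0.1686989   0.065     ] grip [ 0.49797973 -0.26693704  0.101     ]
207 0.056455998264516354
250 0.044594321023569194
443 -0.02193634587693342
```

Vise: seat at (0.528,-0.102), yaw 4.7°, gap 47 mm, so the fit is consistent. I move over it.

```bash
python3 -c "
from h import *
print(mv(.528,-.102,.135,4.7))"
```

```text
[0.0903, 0.009, 0.081, 0.1, 0.4, -0.1]
```

>>> {"name": "arm_command", "arguments": {
  "commands": [0.03, 0.009, 0, 0, 0.4, 0, 0.3, 0.06, 0.009, 0.01, 0, 0.4, 0, 0.3, 0.09, 0.009, 0.04, 0, 0.4, 0, 0.3, 0.09, 0.009, 0.07, 0, 0.4, 0, 0.3, 0.09, 0.009, 0.081, 0, 0.4, 0, 0.3, 0.09, 0.009, 0.081, 0, 0.4, 0, 0.3, 0.09, 0.009, 0.081, 0, 0.4, 0, 0.3, 0.09, 0.009, 0.081, 0, 0.4, 0, 0.3]
}}

```text
t: 7.1
eef_pos: [0.5288, -0.1038, 0.1374]
tool_rot: [0.001, 0.999, 0.039, 0.002]
contact_force: [-0.0, -0.6, -5.0]
gripper_width: 0.416
grasp_force: 48.0
```

```bash
python3 -c "
from h import *
print(get_obs()['contact_force'],mv(.528,-.102,.068,4.7))
c=snap('wrist','w4.png')
a=c['img'][:, 100:560]; cv2.imwrite('pics/w4c.png',a[:,:,::-1])"
```

```text
[-0.02890155 -0.5659995  -5.04394893] [-0.0009, -0.002, 0.0694, 0.2, -0.2, -0.2]
```

>>> {"name": "arm_command", "arguments": {
  "commands": [-0.001, -0.002, 0.02, 0, 0, 0, 0.3, -0.001, -0.002, 0.04, 0, 0, 0, 0.3, -0.001, -0.002, 0.055, 0, 0, 0, 0.3, -0.001, -0.002, 0.065, 0, 0, 0, 0.3, -0.001, -0.002, 0.069, 0, 0, 0, 0.3, -0.001, -0.002, 0.069, 0, 0, 0, 0.3, -0.001, -0.002, 0.069, 0, 0, 0, 0.3]
}}

```text
t: 7.85
eef_pos: [0.5275, -0.102, 0.0674]
tool_rot: [0.001, 0.999, 0.039, 0.001]
contact_force: [-0.6, -0.2, -4.7]
gripper_width: 0.417
grasp_force: 48.1
```

No contact yet, and about 4 mm remain. I lower it slowly.

>>> {"name": "arm_command", "arguments": {
  "commands": [0, 0, 0.001, 0, 0, 0, 0.3, 0, 0, 0.0015, 0, 0, 0, 0.3, 0, 0, 0.002, 0, 0, 0, 0.3, 0, 0, 0.0025, 0, 0, 0, 0.3, 0, 0, 0.003, 0, 0, 0, 0.3, 0, 0, 0.003, 0, 0, 0, 0.3]
}}

```text
t: 8.45
eef_pos: [0.5268, -0.1019, 0.0637]
tool_rot: [0.001, 0.999, 0.039, 0.0]
contact_force: [0.2, 0.5, -6.0]
gripper_width: 0.416
grasp_force: 48.1
```

>>> {"name": "arm_command", "arguments": {
  "commands": [0, 0, 0.0005, 0, 0, 0, 0.3, 0, 0, 0.001, 0, 0, 0, 0.3, 0, 0, 0.001, 0, 0, 0, 0.3]
}}

```text
t: 8.75
eef_pos: [0.5269, -0.1019, 0.0631]
tool_rot: [0.001, 0.999, 0.039, 0.0]
contact_force: [-0.6, -0.8, 0.0]
gripper_width: 0.417
grasp_force: 48.8
```

The blank is seated: the bed now carries its weight. I check the picture, then release.

>>> {"name": "arm_command", "arguments": {
  "commands": [0, 0, 0, 0, 0, 0, 0.45, 0, 0, 0, 0, 0, 0, 0.5, 0, 0, 0, 0, 0, 0, 0.55, 0, 0, 0, 0, 0, 0, 0.6, 0, 0, 0, 0, 0, 0, 0.6],
  "force": 20
}}

```text
t: 9.25
eef_pos: [0.527, -0.1019, 0.0628]
tool_rot: [0.001, 0.999, 0.039, 0.0]
contact_force: [-0.8, -0.7, -0.1]
gripper_width: 0.602
grasp_force: 0.0
```

>>> {"name": "arm_command", "arguments": {
  "commands": [0, 0, -0.02, 0, 0, 0, 0.6, 0, 0, -0.05, 0, 0, 0, 0.6, 0, 0, -0.09, 0, 0, 0, 0.6, 0, 0, -0.13, 0, 0, 0, 0.6, -0.04, 0, -0.16, 0, 0, 0, 0.7, -0.08, 0, -0.16, 0, 0, 0, 0.8, -0.08, 0, -0.16, 0, 0, 0, 0.8, -0.08, 0, -0.16, 0, 0, 0, 0.8]
}}

```text
t: 10.05
eef_pos: [0.4465, -0.1083, 0.2231]
tool_rot: [0.001, 0.999, 0.039, 0.001]
contact_force: [1.1, -0.2, 0.9]
gripper_width: 0.796
grasp_force: 0.0
```

```bash
python3 -c "
from h import *
c=snap('wrist','w5.png');print(c['pose'][:3,3],get_obs()['eef_pos'])"
```

```text
[ 0.52712172 -0.10170214  0.36557717] [ 0.4474385  -0.10797236  0.222976  ]
```

View pics/w5.png

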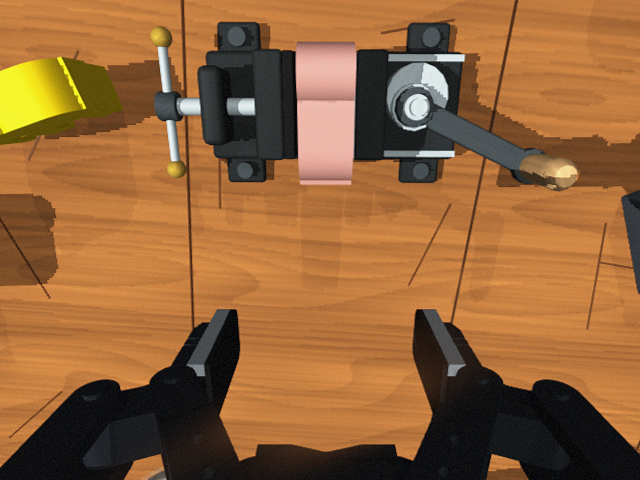

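The blank stands upright in the gap, at rows 42–185 and columns 296–356, with the jaws at rows 50–159. The lever pivot is at (415,106) and the grip top is at (566,174). I measure the centring.

Run:
```python
from h import *
c=load('w5.png'); vx=np.array([np.cos(.082),np.sin(.082)]); vy=np.array([-vx[1],vx[0]])
pv=onz(c,415,106,.065)[:2]
f=lambda u,v,z:(((onz(c,u,v,z)[:2]-pv)@vx*1000).round(1),((onz(c,u,v,z)[:2]-pv)@vy*1000).round(1))
print('pivot',pv,'jaw ends',f(270,51,.051),f(270,159,.051),f(372,51,.051),f(372,159,.051))
print('head',f(326,42,.105),f(326,42,.085),'rump',f(326,185,.105),f(326,180,.105),f(326,185,.085),'seam',f(326,100,.105))
g=onz(c,566,174,.101)[:2];d=g-pv;print('grip',g,np.linalg.norm(d),np.degrees(np.arctan2(d[1],d[0])))
s=snap('scene','s2.png');cv2.imwrite('pics/s2c.png',cv2.resize(s['img'][210:320,200:370],None,fx=4,fy=4,interpolation=3)[:,:,::-1])
```

```text
pivot [ 0.53380817 -0.16681141] jaw ends (np.float64(38.3), np.float64(104.3)) (np.float64(-38.7), np.float64(108.2)) (np.float64(37.9), np.float64(30.6)) (np.float64(-39.2), np.float64(28.1))
head (np.float64(36.2), np.float64(64.1)) (np.float64(39.1), np.float64(64.0)) rump (np.float64(-49.5), np.float64(64.6)) (np.float64(-46.2), np.float64(64.5)) (np.float64(-53.2), np.float64(64.5)) seam (np.float64(3.7), np.float64(64.3))
grip [ 0.49798224 -0.26628405] 0.10572749540976077 -109.80691986101299
```

Run:
```python
from h import *
vx=np.array([np.cos(.082),np.sin(.082),0]); vy=np.array([-vx[1],vx[0],0]); seat=np.array([.5282,-.1015,.025])
c2=load('w2.png'); 
for n in('scene','side'):
    c=load('s2.png') if n=='scene' else snap('side','d2.png'); im=c['img'].astype(int)
    u0,v0=proj(c,seat+[0,0,.05]).astype(int); x0,y0=u0-50,v0-50; im=im[y0:y0+100,x0:x0+100]
    m=((im[...,2]>0.75*im[...,1])&(im[...,0]>1.2*im[...,1])&(im[...,0]>60)&(im[...,2]>.55*im[...,0])).astype(np.uint8)
    k=cv2.connectedComponentsWithStats(m); i=1+k[2][1:,4].argmax(); print(n,k[2][i]+[x0,y0,0,0,0])
    pts=np.argwhere(k[1]==i)[:,::-1]+[x0,y0]
    for yo in(-.018,.018):
        Q=[]
        for u,v in pts:
            o,d=ray(c,u,v); t=((seat+vy*yo-o)@vy)/(d@vy); q=o+t*d; Q.append([(q-seat)@vx*1000,q[2]*1000])
        Q=np.array(Q); 
        print(yo,'x',np.percentile(Q[:,0],[0,1,99,100]).round(1),'z',Q[:,1].min().round(1),Q[:,1].max().round(1))
        for z in range(55,112,8):
            s=Q[abs(Q[:,1]-z)<2.5]
            if len(s): print(z,s[:,0].min().round(1),s[:,0].max().round(1),end=' | ')
        print()
```

```text
scene [ 256  225   59   61 1410]
-0.018 x [-204.7 -106.5   99.   124. ] z -129.1 186.0
55 -46.6 56.2 | 63 -50.6 65.7 | 71 -49.7 75.0 | 79 -53.6 79.8 | 87 -48.0 84.4 | 95 -41.6 93.5 | 103 -35.8 97.9 | 111 -25.0 102.3 | 
0.018 x [-296.6 -188.9   36.7   64.1] z -220.2 125.5
55 -87.5 36.0 | 63 -81.5 36.3 | 71 -70.3 36.5 | 79 -59.4 36.8 | 87 -48.4 36.9 | 95 -42.9 37.1 | 103 -27.7 28.5 | 111 33.1 42.1 | 
side [ 273  242   54   53 1832]
-0.018 x [-60.9 -58.2  36.3  38.3] z 25.7 142.5
55 -54.4 36.5 | 63 -56.1 38.3 | 71 -57.6 38.2 | 79 -57.2 38.0 | 87 -56.8 37.9 | 95 -58.3 35.7 | 103 -59.7 33.6 | 111 -59.4 31.6 | 
0.018 x [-52.  -49.2  50.7  52.8] z -15.3 108.1
55 -49.3 50.2 | 63 -51.0 48.0 | 71 -50.6 45.8 | 79 -52.0 43.7 | 87 -51.7 39.5 | 95 -45.6 37.4 | 103 -35.9 31.4 |
```

Both cameras put the blank about 6 mm toward -x along the jaws (ends at -51 and +37.5 mm). I regrip it, lift slightly, shift it +6 mm and set it down again.

```bash
python3 -c "
from h import *
print(mv(.527,-.102,.223,4.6),mv(.527,-.102,.0635,4.6))"
```

```text
[0.0792, 0.0006, -0.0003, 0.1, -0.0, -0.1] [0.0791, 0.0004, 0.1592, 0.1, -0.0, -0.1]
```

>>> {"name": "arm_command", "arguments": {
  "commands": [0.04, 0, 0, 0, 0, 0, 0.65, 0.079, 0, 0.01, 0, 0, 0, 0.65, 0.079, 0, 0.05, 0, 0, 0, 0.65, 0.079, 0, 0.09, 0, 0, 0, 0.65, 0.079, 0, 0.125, 0, 0, 0, 0.65, 0.079, 0, 0.15, 0, 0, 0, 0.65, 0.079, 0, 0.159, 0, 0, 0, 0.65, 0.079, 0, 0.159, 0, 0, 0, 0.65]
}}

```text
t: 11.0
eef_pos: [0.5256, -0.1015, 0.0624]
tool_rot: [0.0, 0.999, 0.039, -0.001]
contact_force: [0.5, 0.5, -0.1]
gripper_width: 0.649
grasp_force: 0.0
```

>>> {"name": "arm_command", "arguments": {
  "commands": [0, 0, 0, 0, 0, 0, 0.3, 0, 0, 0, 0, 0, 0, 0.3, 0, 0, 0, 0, 0, 0, 0.3, 0, 0, 0, 0, 0, 0, 0.3],
  "force": 35
}}

```text
t: 11.4
eef_pos: [0.5272, -0.1021, 0.0651]
tool_rot: [0.001, 0.999, 0.039, 0.002]
contact_force: [0.7, 0.9, 4.1]
gripper_width: 0.418
grasp_force: 36.6
```

>>> {"name": "arm_command", "arguments": {
  "commands": [0, 0, -0.003, 0, 0, 0, 0.3, 0, 0, -0.004, 0, 0, 0, 0.3, 0.003, 0, -0.004, 0, 0, 0, 0.3, 0.006, 0, -0.004, 0, 0, 0, 0.3, 0.006, 0, -0.004, 0, 0, 0, 0.3, 0.006, 0, -0.002, 0, 0, 0, 0.3, 0.006, 0, -0.0015, 0, 0, 0, 0.3, 0.006, 0, -0.0015, 0, 0, 0, 0.3]
}}

```text
t: 12.2
eef_pos: [0.5317, -0.1015, 0.0651]
tool_rot: [0.001, 0.999, 0.039, 0.0]
contact_force: [-0.9, 0.7, -5.5]
gripper_width: 0.416
grasp_force: 35.6
```

>>> {"name": "arm_command", "arguments": {
  "commands": [0.001, 0, 0, 0, 0, 0, 0.3, 0.001, 0, 0.0005, 0, 0, 0, 0.3, 0.001, 0, 0.0005, 0, 0, 0, 0.3, 0.001, 0, 0.0005, 0, 0, 0, 0.3]
}}

```text
t: 12.6
eef_pos: [0.5327, -0.1015, 0.0651]
tool_rot: [0.001, 0.999, 0.039, 0.0]
contact_force: [-4.4, -0.5, 3.7]
gripper_width: 0.414
grasp_force: 36.6
```

>>> {"name": "arm_command", "arguments": {
  "commands": [0, 0, 0.0005, 0, 0, 0, 0.3, 0, 0, 0.001, 0, 0, 0, 0.3, 0, 0, 0.001, 0, 0, 0, 0.3]
}}

```text
t: 12.9
eef_pos: [0.5327, -0.1014, 0.065]
tool_rot: [0.001, 0.999, 0.039, 0.0]
contact_force: [-7.3, 0.7, 15.4]
gripper_width: 0.419
grasp_force: 38.1
```

It is seated. I ease off the pressure, release and retreat.

>>> {"name": "arm_command", "arguments": {
  "commands": [-0.0005, 0, -0.001, 0, 0, 0, 0.3, -0.0005, 0, -0.001, 0, 0, 0, 0.42, -0.0005, 0, -0.001, 0, 0, 0, 0.5, -0.0005, 0, -0.001, 0, 0, 0, 0.55, -0.0005, 0, -0.001, 0, 0, 0, 0.6, -0.0005, 0, -0.001, 0, 0, 0, 0.6],
  "force": 20
}}

```text
t: 13.5
eef_pos: [0.5326, -0.1015, 0.0648]
tool_rot: [0.001, 0.999, 0.039, 0.0]
contact_force: [0.3, -1.1, -1.1]
gripper_width: 0.601
grasp_force: 0.0
```

>>> {"name": "arm_command", "arguments": {
  "commands": [0, 0, -0.02, 0, 0, 0, 0.6, 0, 0, -0.05, 0, 0, 0, 0.6, 0, 0, -0.09, 0, 0, 0, 0.6, 0, 0, -0.13, 0, 0, 0, 0.6, -0.04, 0, -0.16, 0, 0, 0, 0.7, -0.08, 0, -0.16, 0, 0, 0, 0.8, -0.08, 0, -0.16, 0, 0, 0, 0.8, -0.08, 0, -0.16, 0, 0, 0, 0.8]
}}

```text
t: 14.3
eef_pos: [0.4521, -0.1078, 0.2251]
tool_rot: [0.001, 0.999, 0.039, 0.001]
contact_force: [-0.2, 0.4, -0.2]
gripper_width: 0.798
grasp_force: 0.0
```

```bash
cat > chk.py <<'E'
from h import *
import sys
vx=np.array([np.cos(.082),np.sin(.082),0]); vy=np.array([-vx[1],vx[0],0]); seat=np.array([.5282,-.1015,.025])
def outline(tag):
  for n,yo in(('scene',-.018),('side',.018),('side',-.018)):
    c=snap(n,tag+n+'.png'); im=c['img'].astype(int)
    u0,v0=proj(c,seat+[0,0,.05]).astype(int); x0,y0=u0-50,v0-50; im=im[y0:y0+100,x0:x0+100]
    m=((im[...,2]>0.75*im[...,1])&(im[...,0]>1.2*im[...,1])&(im[...,0]>60)&(im[...,2]>.55*im[...,0])).astype(np.uint8)
    k=cv2.connectedComponentsWithStats(m); i=1+k[2][1:,4].argmax()
    pts=np.argwhere(k[1]==i)[:,::-1]+[x0,y0]; Q=[]
    for u,v in pts:
        o,d=ray(c,u,v); t=((seat+vy*yo-o)@vy)/(d@vy); q=o+t*d; Q.append([(q-seat)@vx*1000,q[2]*1000])
    Q=np.array(Q); print(n,yo,[(z,s[:,0].min().round(1),s[:,0].max().round(1)) for z in(63,71,79,87) for s in[Q[abs(Q[:,1]-z)<2.5]] if len(s)],Q[:,1].max().round(1))
E
python3 - <<'E'
from chk import *
outline('e')
c=snap('wrist','w6.png'); im=c['img'].astype(int)
m=((im[...,2]>0.8*im[...,1])&(im[...,0]>1.15*im[...,1])&(im[...,0]>120)).astype(np.uint8)
k=cv2.connectedComponentsWithStats(m); i=1+k[2][1:,4].argmax()
P=np.array([onz(c,u,v,.105)[:2] for v,u in np.argwhere(k[1]==i)]).astype(np.float32)
print(cv2.minAreaRect(P*1000))
g=np.array([.498,-.2665]); print(get_obs()['eef_pos'])
E
```

```text
scene -0.018 [(63, np.float64(-45.8), np.float64(70.3)), (71, np.float64(-44.5), np.float64(79.5)), (79, np.float64(-43.7), np.float64(84.2)), (87, np.float64(-42.9), np.float64(93.2))] 174.0
side 0.018 [(63, np.float64(-45.2), np.float64(54.1)), (71, np.float64(-44.8), np.float64(51.9)), (79, np.float64(-46.3), np.float64(49.7)), (87, np.float64(-46.1), np.float64(45.5))] 108.8
side -0.018 [(63, np.float64(-52.1), np.float64(42.4)), (71, np.float64(-51.9), np.float64(42.2)), (79, np.float64(-51.6), np.float64(42.0)), (87, np.float64(-53.0), np.float64(41.7))] 143.2
((527.6476440429688, -102.55887603759766), (85.25716400146484, 36.919986724853516), 4.419926643371582)
[ 0.45341942 -0.10714059  0.22449967]
```

The blank is now centred within about 2 mm at yaw 4.4°. Now the lever: I approach its grip from above with the tool x axis pointing inward along the lever (yaw 70°).

```bash
python3 -c "
from h import *
print(get_obs()['q'].round(2),mv(.498,-.2665,.2,70.2))"
```

```text
[ 0.5   0.17 -0.45  2.02  0.09  0.97 -1.48] [0.0319, 0.1623, 0.0247, 0.1, 0.0, -65.7]
```

>>> {"name": "arm_command", "arguments": {
  "commands": [0.01, 0.03, 0, 0, 0, -8, 0.8, 0.02, 0.06, 0, 0, 0, -16, 0.8, 0.032, 0.1, 0, 0, 0, -24, 0.8, 0.032, 0.13, 0, 0, 0, -32, 0.8, 0.032, 0.162, 0, 0, 0, -40, 0.8, 0.032, 0.162, 0.01, 0, 0, -48, 0.8, 0.032, 0.162, 0.02, 0, 0, -56, 0.8, 0.032, 0.162, 0.025, 0, 0, -64, 0.8]
}}

```text
t: 15.3
eef_pos: [0.4974, -0.2665, 0.1984]
tool_rot: [-0.0, 0.825, 0.565, -0.0]
contact_force: [-0.1, -0.4, 0.1]
gripper_width: 0.8
grasp_force: 0.0
```

>>> {"name": "arm_command", "arguments": {
  "commands": [0, 0, 0, 0, 0, -1.7, 0.8, 0, 0, 0, 0, 0, -1.7, 0.8, 0, 0, 0, 0, 0, -1.7, 0.8]
}}

```text
t: 15.6
eef_pos: [0.4976, -0.2665, 0.2002]
tool_rot: [0.001, 0.819, 0.574, -0.0]
contact_force: [-0.3, 0.6, 0.0]
gripper_width: 0.798
grasp_force: 0.0
```

Run:
```python
from h import *
o=get_obs();print(o['q'].round(2),mv(.498,-.2665,.06,70.2)); c=snap('wrist','w7.png')
print(proj(c,(.498,-.2665,.101)),proj(c,(.5338,-.1668,.065)))
hsv=cv2.cvtColor(c['img'],cv2.COLOR_RGB2HSV); im=c['img'].astype(int)
u,v=proj(c,(.498,-.2665,.101)).astype(int); print(c['img'][v-24:v+26:8,u-48:u+49:8].tolist())
```

```text
[ 0.8   0.38 -0.53  1.83  0.22  0.99 -0.17] [0.0003, 0.0002, 0.1402, 0.1, 0.1, -0.2]
[327.30631417 240.29168967] [326.40716979  66.88951547]
[[[176, 110, 57], [174, 107, 57], [168, 104, 56], [182, 114, 59], [66, 76, 80], [163, 123, 84], [152, 119, 79], [114, 84, 54], [90, 59, 37], [119, 74, 43], [117, 76, 38], [173, 107, 54], [186, 118, 62]], [[175, 111, 56], [183, 115, 58], [179, 115, 57], [166, 104, 54], [130, 100, 64], [203, 162, 104], [196, 154, 102], [145, 112, 72], [66, 50, 38], [112, 67, 36], [110, 69, 36], [172, 106, 56], [195, 124, 64]], [[191, 124, 67], [180, 115, 62], [184, 118, 64], [169, 105, 49], [187, 149, 95], [229, 186, 124], [241, 219, 152], [170, 134, 88], [106, 64, 38], [106, 66, 34], [111, 69, 34], [175, 114, 58], [191, 122, 61]], [[183, 119, 58], [160, 101, 53], [178, 115, 58], [177, 109, 58], [186, 144, 97], [240, 217, 148], [239, 205, 140], [241, 207, 141], [102, 64, 35], [100, 65, 36], [120, 75, 40], [180, 118, 60], [186, 119, 65]], [[179, 109, 55], [167, 106, 55], [165, 104, 55], [188, 123, 67], [170, 108, 55], [239, 204, 138], [238, 201, 137], [110, 84, 52], [103, 64, 35], [103, 67, 32], [99, 58, 29], [173, 108, 53], [181, 116, 60]], [[171, 106, 52], [166, 104, 54], [165, 105, 54], [158, 101, 52], [178, 113, 57], [168, 106, 54], [181, 116, 58], [179, 112, 58], [96, 58, 26], [106, 62, 27], [102, 64, 36], [104, 65, 34], [184, 113, 59]], [[179, 113, 56], [163, 105, 58], [160, 100, 51], [173, 109, 57], [185, 117, 60], [169, 106, 49], [164, 101, 48], [183, 117, 60], [173, 108, 55], [109, 69, 32], [106, 67, 36], [112, 70, 35], [112, 71, 33]]]
```

The grip top shows about 2 mm to the tool's -y. I correct for that, go down and grip.

>>> {"name": "arm_command", "arguments": {
  "commands": [0, -0.002, 0.03, 0, 0, 0, 0.75, 0, -0.002, 0.07, 0, 0, 0, 0.75, 0, -0.002, 0.1, 0, 0, 0, 0.75, 0, -0.002, 0.13, 0, 0, 0, 0.75, 0, -0.002, 0.14, 0, 0, 0, 0.75, 0, -0.002, 0.14, 0, 0, 0, 0.75]
}}

```text
t: 16.25
eef_pos: [0.4948, -0.2657, 0.0592]
tool_rot: [-0.0, 0.818, 0.575, -0.001]
contact_force: [-0.4, -0.2, 1.1]
gripper_width: 0.751
grasp_force: 0.0
```

>>> {"name": "arm_command", "arguments": {
  "commands": [0, 0, 0, 0, 0, 0, 0.1, 0, 0, 0, 0, 0, 0, 0.1, 0, 0, 0, 0, 0, 0, 0.1, 0, 0, 0, 0, 0, 0, 0.1, 0, 0, 0, 0, 0, 0, 0.1, 0, 0, 0, 0, 0, 0, 0.1, 0, 0, 0, 0, 0, 0, 0.1, 0, 0, 0, 0, 0, 0, 0.1],
  "force": 30
}}

```text
t: 17.05
eef_pos: [0.497, -0.2669, 0.0617]
tool_rot: [0.003, 0.818, 0.575, 0.001]
contact_force: [2.3, -1.3, 7.4]
gripper_width: 0.248
grasp_force: 30.1
```

Gripped. Now I swing the lever in arcs of 32°.

>>> {"name": "arm_command", "arguments": {
  "commands": [0.0003, 0.0073, 0, 0, 0, -4, 0.1, 0.001, 0.0146, 0, 0, 0, -8, 0.1, 0.0023, 0.0218, 0, 0, 0, -12, 0.1, 0.0041, 0.0289, 0, 0, 0, -16, 0.1, 0.0063, 0.0359, 0, 0, 0, -20, 0.1, 0.0091, 0.0427, 0, 0, 0, -24, 0.1, 0.0123, 0.0493, 0, 0, 0, -28, 0.1, 0.016, 0.0556, 0, 0, 0, -32, 0.1]
}}

```text
t: 17.85
eef_pos: [0.5542, -0.2717, 0.0617]
tool_rot: [0.002, 0.628, 0.778, -0.001]
contact_force: [0.4, -3.0, 7.4]
gripper_width: 0.251
grasp_force: 30.0
```

```bash
cat > lv.py <<'E'
from h import *
o=get_obs(); p=o['eef_pos'][:2]-[.5338,-.1668]; m=rot().as_matrix()
print('r',np.linalg.norm(p),'ang',np.degrees(np.arctan2(p[1],p[0])),'yaw',np.degrees(np.arctan2(m[1,0],m[0,0])),o['eef_pos'],o['contact_force'],o['torque'],o['q'].round(2))
E
python3 lv.py
```

```text
r 0.1068843465078052 ang -79.00437524679523 yaw 102.22463914235249 [ 0.55418648 -0.27172214  0.06172313] [ 0.36578576 -2.96632089  7.39619084] [-0.43356924 -0.04116688 -0.22447465] [ 0.78  0.65 -0.58  1.8   0.47  0.83  0.18]
```

Tracking is good, with low forces. I continue.

>>> {"name": "arm_command", "arguments": {
  "commands": [0.0003, 0.0073, 0, 0, 0, -4, 0.1, 0.001, 0.0146, 0, 0, 0, -8, 0.1, 0.0023, 0.0218, 0, 0, 0, -12, 0.1, 0.0041, 0.0289, 0, 0, 0, -16, 0.1, 0.0063, 0.0359, 0, 0, 0, -20, 0.1, 0.0091, 0.0427, 0, 0, 0, -24, 0.1, 0.0123, 0.0493, 0, 0, 0, -28, 0.1, 0.016, 0.0556, 0, 0, 0, -32, 0.1]
}}

```text
t: 18.65
eef_pos: [0.606, -0.2455, 0.0618]
tool_rot: [0.003, 0.389, 0.921, -0.002]
contact_force: [3.6, -5.8, 4.6]
gripper_width: 0.254
grasp_force: 29.7
```

```bash
python3 lv.py
```

```text
r 0.10677644105939722 ang -47.4602313153511 yaw 134.17073340440984 [ 0.60599174 -0.24547376  0.06176151] [ 3.57353701 -5.78883436  4.60780055] [-0.92855413 -0.7342459  -0.1416394 ] [ 0.77  0.73 -0.7   1.7   0.58  0.91  0.61]
```

>>> {"name": "arm_command", "arguments": {
  "commands": [0, 0.0073, 0, 0, 0, -4, 0.1, 0.0005, 0.0146, 0, 0, 0, -8, 0.1, 0.0013, 0.0218, 0, 0, 0, -12, 0.1, 0.0031, 0.0289, 0, 0, 0, -16, 0.1, 0.0053, 0.0359, 0, 0, 0, -20, 0.1, 0.0081, 0.0427, 0, 0, 0, -24, 0.1, 0.0113, 0.0493, 0, 0, 0, -28, 0.1, 0.015, 0.0556, 0, 0, 0, -32, 0.1]
}}

```text
t: 19.45
eef_pos: [0.6362, -0.1954, 0.0618]
tool_rot: [0.003, 0.12, 0.993, -0.002]
contact_force: [5.5, -4.8, 3.2]
gripper_width: 0.247
grasp_force: 29.8
```

```bash
python3 lv.py
```

```text
r 0.10634979537603395 ang -15.57252067075471 yaw 166.18585529419073 [ 0.63624585 -0.19535044  0.06179589] [ 5.5292893  -4.76095689  3.22267571] [-0.52259264 -1.14230761 -0.06675617] [ 0.75  0.79 -0.81  1.67  0.68  0.98  1.02]
```

>>> {"name": "arm_command", "arguments": {
  "commands": [0, 0.0073, 0, 0, 0, -4, 0.1, 0.0005, 0.0146, 0, 0, 0, -8, 0.1, 0.0015, 0.0218, 0, 0, 0, -12, 0.1, 0.0028, 0.0272, 0, 0, 0, -15, 0.1, 0.0038, 0.0307, 0, 0, 0, -17, 0.1, 0.0049, 0.0342, 0, 0, 0, -19, 0.1, 0.0055, 0.0359, 0, 0, 0, -20, 0.1, 0.0055, 0.0359, 0, 0, 0, -20, 0.1]
}}

```text
t: 20.25
eef_pos: [0.6394, -0.1581, 0.0618]
tool_rot: [0.003, -0.054, 0.999, -0.002]
contact_force: [6.2, -3.1, 4.4]
gripper_width: 0.249
grasp_force: 30.0
```

```bash
python3 lv.py
python3 - <<'E'
from h import *
c=snap('wrist','w8.png'); s=snap('scene','s9.png'); d=snap('side','d9.png')
a=cv2.resize(s['img'][190:320,190:390],None,fx=2,fy=2,interpolation=3); b=cv2.resize(d['img'][200:360,230:430],None,fx=2,fy=2,interpolation=3)
w=cv2.resize(c['img'],(400,300))
o=np.zeros((580,800,3),np.uint8); o[:260,:400]=a; o[:320,400:]=b; o[280:580,:400]=w; cv2.imwrite('pics/fin.png',o[:,:,::-1])
E
```

```text
r 0.10591916170029116 ang 4.708371901724232 yaw -173.86018734587634 [ 0.63936173 -0.15810572  0.06179576] [ 6.22736694 -3.13280466  4.36652128] [-0.23754074 -0.96137868  0.11817696] [ 0.74  0.82 -0.89  1.68  0.74  1.    1.27]
```

View pics/fin.png

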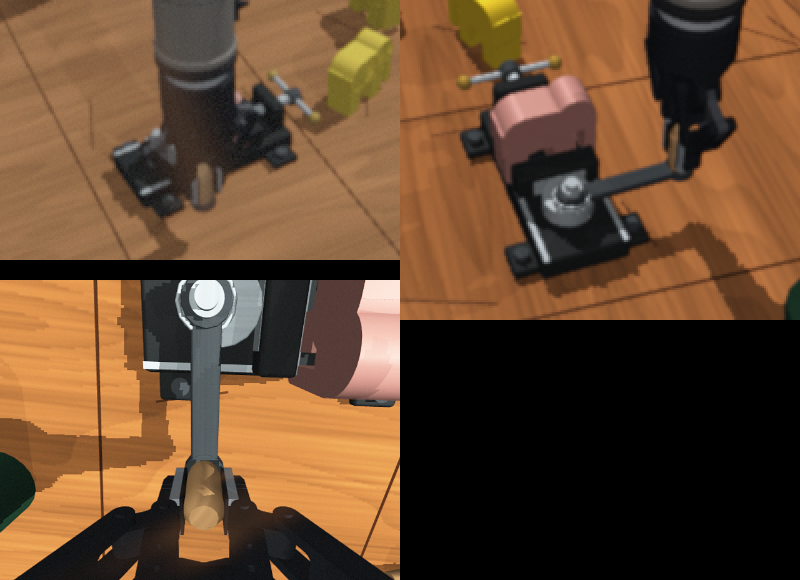

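The final view shows the blank clamped upright between the jaws. The lever runs straight out from the pivot (205,297) to the gripped handle (203,490), square to the vise. I make one numeric check of its angle.

```bash
python3 - <<'E'
from h import *
c=load('w8.png'); g=c['img'].astype(int)
L=[]
for r in range(165,260,10):
    row=g[r,270:390]; m=np.where((abs(row[:,0]-row[:,2])<25)&(row.max(1)<200))[0]+270
    m=m[(m>290)&(m<365)]
    L.append(onz(c,np.median(m),r,.054)[:2]); print(r,m.min(),m.max(),end='; ')
L=np.array(L); v=cv2.fitLine(L.astype(np.float32),cv2.DIST_HUBER,0,.001,.001).ravel(); print('\nbar yaw',np.degrees(np.arctan(v[1]/v[0])))
p=onz(c,205*1.6,(297-280)*1.6,.065);print('pivot',p, np.degrees(np.arctan2(L[-1][1]-p[1],L[-1][0]-p[0])))
E
python3 lv.py
python3 -c "
from h import *
from chk import outline
outline('z')"
```

```text
165 291 351; 175 291 351; 185 291 350; 195 306 350; 205 306 349; 215 306 349; 225 306 349; 235 306 348; 245 306 348; 255 306 348; 
bar yaw 10.237758
pivot [ 0.53313862 -0.16903026  0.065     ] 5.889675439098723
r 0.10590915542085114 ang 4.623828780976665 yaw -173.910174075497 [ 0.63936447 -0.1582623   0.06178787] [ 5.69981859 -3.91920982  4.8459213 ] [-0.21053503 -1.01933371  0.10076724] [ 0.74  0.82 -0.89  1.68  0.74  1.    1.27]
scene -0.018 [(63, np.float64(-87.7), np.float64(-30.2)), (71, np.float64(-91.6), np.float64(-29.1)), (79, np.float64(-85.6), np.float64(-43.7)), (87, np.float64(-94.9), np.float64(-68.0))] 103.5
side 0.018 [(63, np.float64(-47.0), np.float64(54.1)), (71, np.float64(-48.6), np.float64(51.9)), (79, np.float64(-48.3), np.float64(47.7)), (87, np.float64(-47.9), np.float64(45.5))] 116.7
side -0.018 [(63, np.float64(-52.3), np.float64(40.3)), (71, np.float64(-53.8), np.float64(40.2)), (79, np.float64(-53.5), np.float64(40.0)), (87, np.float64(-55.0), np.float64(39.8))] 150.6
```

>>> {"name": "arm_command", "arguments": {
  "commands": [0, 0, 0, 0, 0, 0, 0.1, 0, 0, 0, 0, 0, 0, 0.1, 0, 0, 0, 0, 0, 0, 0.1]
}}

```text
t: 20.85
eef_pos: [0.6394, -0.1583, 0.0618]
tool_rot: [0.003, -0.053, 0.999, -0.002]
contact_force: [5.2, -4.0, 4.3]
gripper_width: 0.251
grasp_force: 30.0
```

```bash
python3 lv.py; python3 -c "
from h import *
print(hand_in())"
```

```text
r 0.10592304917335728 ang 4.628313350028096 yaw -173.91434959600898 [ 0.63937765 -0.15825291  0.06179791] [ 5.20109162 -3.97262996  4.33449027] [-0.21907073 -1.00851699  0.00250561] [ 0.74  0.82 -0.89  1.68  0.74  1.    1.27]
the job is handed in; nothing more can be done
None
```

I handed the job in at about 21 s, with no verdict returned: the pink blank stands on the vise bed within about 4 mm of midway along the jaws, and the gripper is holding the cam lever within about 1–2° of highest lift; the rasp, sanding block and tin were left alone.

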